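# Seat the beater on the batter mixer's hidden drive

## Task

Take the white beater with the orange grip out of its wooden block and fit it, upright, onto the drive inside the mixer's black collar: press it only lightly while turning it until its key drops into the drive's slot and the flange sits flush on the collar. Never ram it, leave it seated there, and leave the bottles, the cup stack and the can where they stand.

Things in the scene. Friction and masses are not known exactly. Their poses are not given: they have to be found in the camera images.
- beater_grip (a point): Centre of the beater's orange square grip, 28 x 28 x 45 mm tall, flats facing the beater's x and y axes. The beater is a loose upright piece 160 mm long, 0.2 to 0.45 kg, z up its stem. Below this point: grip's lower end at 22 mm; two wire-loop blades, 8 mm thick, reaching 62 mm out along +x and -x, at 30 to 76 mm; flange underside at 84 mm; foot's end at 138 mm.
- beater_flange (a point): Centre of the underside of the beater's white flange (disc 72 mm across, 6 mm thick), axes as the grip. Under it is the foot: a 12 mm round neck for 16 mm; the key, a bar 44 mm long along x, 12 mm wide, 12 mm high, its underside 28 mm below the flange; then a 12 mm round pilot pin 26 mm long, its last 5 mm tapered, ending 54 mm below the flange.
- collar_rim (a point): Centre of the top rim of the fixed black collar that stands in the middle of the mixer's bowl: a tube, bore radius 28 mm, outer radius 36 mm, rim 88 mm above the counter. Axes follow the mixer's body, not the slot inside. Seated, the beater's flange rests on this rim; with the key misaligned it stands 12 mm above it, the pilot pin in its hole keeping it upright even when let go.
- stand: Fixed wooden parking block 80 x 80 mm, 62 mm high; origin at the centre of its underside. The beater's foot stands in a slot in its top (48 mm along x, 16 mm along y, 57 mm deep) with the flange resting on the top: lift it straight up more than 55 mm to clear.
- mixer: The batter mixer, fixed: red round base, radius 112 mm, 30 mm high, with a small control box reaching 150 mm out on its -x side; on it a steel bowl, inner radius 98 mm, rim 112 mm above the counter. Origin at the centre of its underside.
- bottle_a: Bystander: white bottle with orange cap, 72 mm across, 170 mm tall, loose; origin at its underside.
- bottle_b: Bystander: the same kind of bottle with a paper label.
- cup_stack: Bystander: stack of clear cups, 74 mm across, 127 mm tall, loose; origin at its underside.
- can: Bystander: dark drink can, 66 mm across, 115 mm tall, loose; origin at its underside.
- drive_top (a point): Centre of the drive's flat black top, 16 mm below the collar's rim. One slot crosses it: 15 mm wide, 14 mm deep, open-ended, with a 15 mm square hole for the pilot pin in its middle, 28 mm deeper. The slot may point ANY way; these axes are the mixer's, not the slot's. The key fits two ways, half a turn apart, within 4 degrees. The geared drive turns only above 0.7 N m.
Mind the look-alikes: they are no part of the job. What is shaped like the part that bears beater_grip but red or yellow is not meant. What is shaped like the stand but pink is not meant.

How it is judged:
By the outcome, as a careful person would: the job done as asked, in the order asked, and still so for the second after the job is handed in, with the robot touching nothing.
It also fails if it takes over 64 s, if anything falls off the work surface, if the arm or the gripper's body presses on something with over 40 N, if the wrist force passes 120 N, or if a joint passes its speed limit or range.

## Robot

A 6-joint arm with a two-finger parallel gripper is mounted at the origin on the work surface. World frame = base frame: x ahead of the robot, y to its left, z up, the work surface at z = 0. Lengths are in mm, angles in rad, forces in N, time in s.
With the tool pointing down it reaches from about 375 to 750 mm from the base axis. Payload 9 kg.
Tool frame: the origin (TCP) lies at the very end of the fingers, on their centre line; the grasp point (between the pads) lies 19 mm behind it; z points along the fingers, y is the line along which they close (so a half turn about z gives the same grasp; the last joint's range is limited). The gripper opens to 85 mm and grips with 20 to 120 N. Pads are 22 mm wide; open, the fingers measure 114 mm over their backs; the gripper's body (76 mm by 85 mm) begins 54 mm behind the grasp point. The pads swing forward as they close: fully open they stand 13 mm farther back than shut.
Start: joints at [1.026, 0.104, 0.097, 1.564, 0, 1.353], TCP at [192.614, 568.275, 231.331] pointing down, gripper open.
Joint ranges: [-2.99, 2.99], [-0.84, 1.86], [-1.1, 1.16], [-1.84, 2.11], [-1.51, 1.56], [-3.14, 3.14]. Speed limits (rad/s): [2.22, 2.22, 2.57, 3.14, 3.14, 3.14].

## Interface

Orientations are given as a unit quaternion [x, y, z, w].
In Python, from plant import env gives the robot as it stands.
- The arm moves only by the tool arm_command, never from a script. Its argument "series" is a list of rows, each an object with "grip": the gripper command: -1 is fully open, 1 is shut, values between are in proportion; "slide": the shift along the tool's x, y, z in cm, a list of three; "spin": the turn about the tool's z in degrees. A call has 1 to 20 rows; each row shifts and turns the commanded pose from where the row before left it, along the tool's axes as they then stand; what a row does not reach is not made up. A row lasts 1/10 s, in which the tool goes at most 50 mm and 8.59 degrees, less where a joint would pass 70% of its speed; a pose out of reach is approached as far as the arm can. A call with a gripper value outside its range is refused whole. The fingers move at their own pace and stop on an object; "force" is the grip in N (left out, the last holds). Time passes only in rows, so rows that do not move let the fingers close. It gives the time, the measured TCP pose, the force, the opening and the grip force at its end, in the units of the state.
- env.get_obs(): the state, without advancing time (a new reading comes with each control period).
- env.grab_frame(name): name is "side" or "top" or "wrist"; returns the picture (480x640x3 uint8, blue, green, red); there is no depth.
- env.calibration(name): a dict with "mtx" (3x3 intrinsics, pixels), "position" and "rotation" of the camera in the world; the wrist camera has in their place "tool_from_camera" (4x4, takes a point from camera to tool coordinates, whose origin is the TCP and whose axes are the flange's). Camera axes: x right, y down, z forward; pixel columns grow to the right and rows downward; lengths in mm; the calibration is good to about 2 mm. A picture is of the moment at which its call begins: read the wrist's pose just before it. calibration takes no time and is no camera call.
- env.close_job(): hands the job in; it is judged then, once.
The state is a dict: "time": time; "joints": joint angles; "joint_vel": joint speeds; "joint_torque": joint torques, N m; "position": TCP position; "orientation": TCP orientation; "contact_force": force on the tool from outside, world axes, zero at the start; "ft_torque": the same for the moment, N m; "finger_gap": opening from 0.0 (shut) to 1.0 (fully open); "gripper_force": force on a finger pad.
Only numpy, scipy, OpenCV 4.12 (cv2) and the standard library are available. Lean on these libraries where they do the work, as an engineer would, in place of code of your own. Each camera call takes 0.05 s, during which the arm holds its last target. There are 200 camera calls.

## Working session

There is one attempt and no reset: what is moved stays moved. The work goes in short steps, Python scripts to look and compute and a tool call to move; the robot and the scene stay as the last step left them, time stands still between calls to the robot, and variables do not carry over. Pictures are saved under pics/ and viewed, at most 10 in all, crops included, and the job is handed in when it is done.

Besides the shell and the picture viewer there is one more tool, called in YAML: its name, and indented under it one key for each argument. arm_command: Moves the arm, as the interface text tells. Its arguments: {"type":"object","properties":{"series":{"type":"array","items":{"type":"object","properties":{"grip":{"type":"number"},"slide":{"type":"array","items":{"type":"number"}},"spin":{"type":"number"}}}},"force":{"type":"number"}},"required":["series"]}

```bash
mkdir -p pics; ls; cat > h.py <<'E'
from plant import env
import numpy as np, cv2
from scipy.spatial.transform import Rotation as R
def cam(name,obs=None):
    c=env.calibration(name); K=np.array(c["mtx"])
    if "position" in c:
        Rm=np.array(c["rotation"]); 
        return K,Rm,np.array(c["position"])
    T=np.array(c["tool_from_camera"]); o=obs or env.get_obs()
    Rt=R.from_quat(o["orientation"]).as_matrix()
    return K,Rt@T[:3,:3],Rt@T[:3,3]+np.array(o["position"])
def ray(C,uv):
    K,Rm,p=C; d=Rm@np.linalg.solve(K,[uv[0],uv[1],1]); return p,d
def onplane(C,uv,z):
    p,d=ray(C,uv); return p+d*(z-p[2])/d[2]
def proj(C,X):
    K,Rm,p=C; q=K@(Rm.T@(np.array(X)-p)); return q[:2]/q[2]
E
python3 - <<'E'
from h import *
o=env.get_obs(); print(o)
for n in("side","top","wrist"):
    cv2.imwrite(f"pics/{n}0.png",env.grab_frame(n)); c=env.calibration(n); print(n,c)
E
```

```text
pics
{'time': 0.0, 'joints': array([ 1.02632708e+00,  1.04744980e-01,  9.64708641e-02,  1.56390208e+00,
       -3.73914222e-05,  1.35307951e+00]), 'joint_vel': array([ 0.00108504,  0.00050639,  0.00153438,  0.00011169, -0.00106136,
        0.00181778]), 'joint_torque': array([-8.83577559e-04, -5.56933379e+01,  5.03647506e+01,  1.69149879e-02,
       -2.52804230e-04,  1.16712536e-05]), 'position': array([192.41344608, 567.95352742, 230.49645985]), 'orientation': array([ 1.62650333e-01,  9.86683532e-01, -6.47390953e-04, -2.39256422e-04]), 'contact_force': array([-0.21206962,  0.27473602, -0.47208959]), 'ft_torque': array([0.00609301, 0.04111669, 0.01139404]), 'gripper_force': 0.0, 'finger_gap': 0.9961640516964486}
side {'mtx': array([[606.04041221,   0.        , 314.0418763 ],
       [  0.        , 606.04041221, 242.83190825],
       [  0.        ,   0.        ,   1.        ]]), 'position': array([-266.06769134, -870.4490486 ,  842.0649104 ]), 'rotation': array([ 0.80468367, -0.33539703,  0.18194481, -0.45485065])}
top {'mtx': array([[612.25639109,   0.        , 320.99795662],
       [  0.        , 612.25639109, 240.59004096],
       [  0.        ,   0.        ,   1.        ]]), 'position': array([ 292.36625951,   11.7394773 , 1447.49722576]), 'rotation': array([-0.67913683,  0.72690644, -0.07609737,  0.06774502])}
wrist {'mtx': array([[376.30615976,   0.        , 323.44640873],
       [  0.        , 376.30615976, 236.86718654],
       [  0.        ,   0.        ,   1.        ]]), 'tool_from_camera': array([[-2.17369148e-05, -9.55981460e-01, -2.93427073e-01,
         7.62140104e+01],
       [ 9.99999904e-01, -1.49508583e-04,  4.13017517e-04,
        -8.75243560e-01],
       [-4.38706955e-04, -2.93427035e-01,  9.55981371e-01,
        -1.42442841e+02],
       [ 0.00000000e+00,  0.00000000e+00,  0.00000000e+00,
         1.00000000e+00]])}
```

```bash
sed -i 's/Rm=np.array(c\["rotation"\]); /Rm=R.from_quat(c["rotation"]).as_matrix()/' h.py
```

```text
(no output)
```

View pics/top0.png

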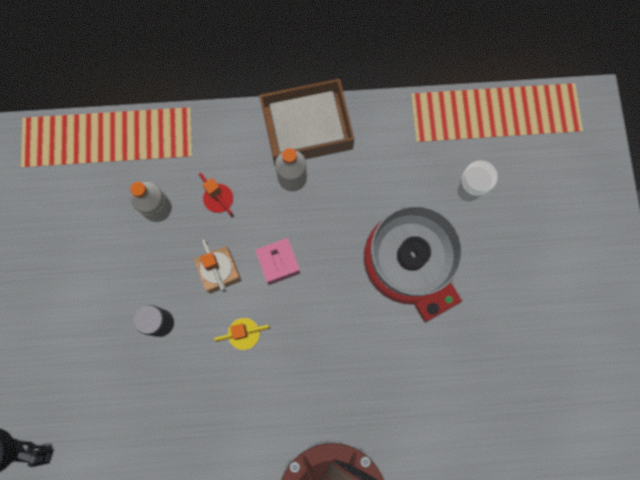

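View pics/side0.png

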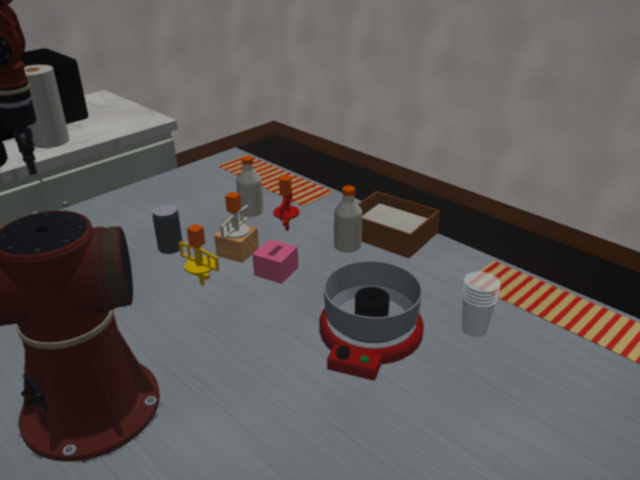

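White beater: orange grip at top-view (209,261), white flange and blades on the wooden block (217,270). The look-alikes are the red one at (212,187), the yellow one at (238,331) and the pink block at (278,261). The target is the only white one, and it stands in wood. I'll measure it and confirm in a crop.

```bash
python3 - <<'E'
from h import *
im=cv2.imread("pics/top0.png"); C=cam("top")
hsv=cv2.cvtColor(im,cv2.COLOR_BGR2HSV)
def comps(m,amin,roi):
    x0,y0,x1,y1=roi; mm=np.zeros_like(m); mm[y0:y1,x0:x1]=m[y0:y1,x0:x1]
    cs,_=cv2.findContours(mm,cv2.RETR_EXTERNAL,cv2.CHAIN_APPROX_NONE)
    return [c for c in cs if cv2.contourArea(c)>amin]
# orange grip top face
m=cv2.inRange(hsv,(5,190,120),(14,255,255))
for c in comps(m,30,(190,240,245,300)):
    r=cv2.minAreaRect(c); print("grip",r, onplane(C,r[0],168.5))
# white flange
m=cv2.inRange(hsv,(0,0,150),(180,60,255))
for c in comps(m,30,(190,235,245,300)):
    r=cv2.minAreaRect(c); print("white",r)
# collar, bowl
m=cv2.inRange(hsv,(0,0,0),(180,255,60))
for c in comps(m,100,(380,220,450,290)):
    e=cv2.fitEllipse(c); print("collar",e,onplane(C,e[0],88))
# wood block
m=cv2.inRange(hsv,(8,80,90),(20,190,255))
for c in comps(m,50,(190,240,245,300)):
    r=cv2.minAreaRect(c); print("wood",r,[onplane(C,p,62)[:2].round() for p in cv2.boxPoints(r)])
a=cv2.resize(im[235:300,180:260],None,fx=5,fy=5,interpolation=cv2.INTER_CUBIC)
b=cv2.resize(im[222:287,373:453],None,fx=5,fy=5,interpolation=cv2.INTER_CUBIC)
cv2.imwrite("pics/crop1.png",np.hstack([a,b]))
for n,p,z in(("bottle a",(147,197),150),("bottleb",(291,165),150),("can",(149,320),115),("cup",(480,178),127),("red",(212,187),165),("yellow",(238,331),165)): print(n,onplane(C,p,z).round())
E
```

```text
grip ((208.1500244140625, 260.45001220703125), (11.067971229553223, 11.384199142456055), 71.56504821777344) [529.26213725 228.73498151 168.5       ]
white ((215.65597534179688, 267.35321044921875), (30.748760223388672, 31.426044464111328), 28.300758361816406)
white ((204.92355346679688, 245.85986328125), (13.886712074279785, 3.9904348850250244), 61.3895378112793)
collar ((413.4089660644531, 253.121826171875), (29.04841423034668, 33.29482650756836), 39.76105880737305) [ 529.68127374 -220.47387425   88.        ]
wood ((207.40000915527344, 284.7000427246094), (19.230182647705078, 9.838699340820312), 26.56505012512207) [array([495., 275.]), array([514., 264.]), array([492., 226.]), array([472., 236.])]
wood ((205.55001831054688, 261.1500244140625), (14.546475410461426, 19.922348022460938), 71.56504821777344) [array([558., 279.]), array([570., 236.]), array([537., 226.]), array([526., 270.])]
wood ((226.45001220703125, 264.85003662109375), (35.417503356933594, 15.495159149169922), 71.56504821777344) [array([571., 234.]), array([581., 200.]), array([501., 177.]), array([492., 211.])]
bottle a [683. 361. 150.]
bottleb [735.  42. 150.]
can [417. 369. 115.]
cup [ 684. -381.  127.]
red [692. 216. 165.]
yellow [377. 172. 165.]
```

View pics/crop1.png

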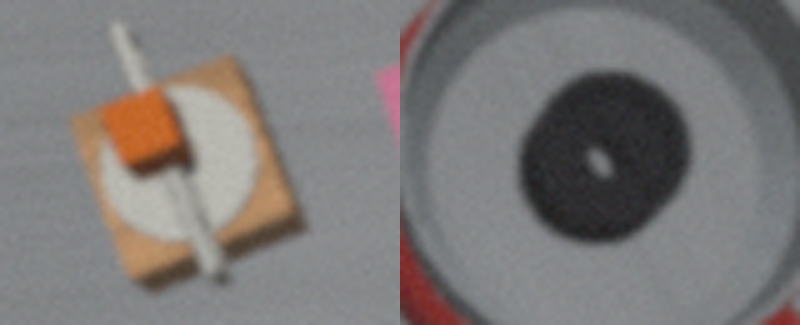

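```bash
cat >> h.py <<'E'
def plan(xyz,yaw_y):
    "slides first (cm, tool axes), then spin (deg) to have tool y at yaw_y (mod 180)"
    o=env.get_obs(); Rt=R.from_quat(o["orientation"]).as_matrix()
    d=Rt.T@(np.array(xyz)-np.array(o["position"]))/10
    y=np.degrees(np.arctan2(Rt[1,1],Rt[0,1])); s=-((yaw_y-y+90)%180-90)
    print("pos",np.round(o["position"],1),"yaw_y",round(y,1),"slide",d.round(2),"|",round(float(np.linalg.norm(d)),1),"spin",round(s,1),"t",round(o["time"],2))
    return d,s
E
python3 - <<'E'
from h import *
C=cam("top")
a=onplane(C,(203.6,241),93);b=onplane(C,(222.6,289),93)
x=np.degrees(np.arctan2(*(a-b)[1::-1]));print(a,b,(a+b)/2,x)
plan((529,229,275),x+90)
E
```

```text
[588.47178841 250.39363809  93.        ] [476.74558105 211.55448335  93.        ] [532.60868473 230.97406072  93.        ] 19.168881265642234
pos [192.5 568.  230.7] yaw_y 71.3 slide [-42.75 -21.31  -4.42] | 48.0 spin -37.9 t 0.15
```

arm_command:
  series:
    - {"grip": -1, "slide": [-3.57, -1.78, -0.37], "spin": 0}
    - {"grip": -1, "slide": [-3.57, -1.78, -0.37], "spin": 0}
    - {"grip": -1, "slide": [-3.57, -1.78, -0.37], "spin": 0}
    - {"grip": -1, "slide": [-3.57, -1.78, -0.37], "spin": 0}
    - {"grip": -1, "slide": [-3.57, -1.78, -0.37], "spin": 0}
    - {"grip": -1, "slide": [-3.57, -1.78, -0.37], "spin": 0}
    - {"grip": -1, "slide": [-3.57, -1.78, -0.37], "spin": 0}
    - {"grip": -1, "slide": [-3.57, -1.78, -0.37], "spin": 0}
    - {"grip": -1, "slide": [-3.57, -1.78, -0.37], "spin": 0}
    - {"grip": -1, "slide": [-3.57, -1.78, -0.37], "spin": 0}
    - {"grip": -1, "slide": [-3.57, -1.78, -0.37], "spin": 0}
    - {"grip": -1, "slide": [-3.57, -1.78, -0.37], "spin": 0}
    - {"grip": -1, "slide": [0, 0, 0], "spin": -7.6}
    - {"grip": -1, "slide": [0, 0, 0], "spin": -7.6}
    - {"grip": -1, "slide": [0, 0, 0], "spin": -7.6}
    - {"grip": -1, "slide": [0, 0, 0], "spin": -7.6}
    - {"grip": -1, "slide": [0, 0, 0], "spin": -7.6}
    - {"grip": -1, "slide": [0, 0, 0], "spin": 0}
    - {"grip": -1, "slide": [0, 0, 0], "spin": 0}
  force: 40

```text
time: 2.05
position: [529.7, 228.4, 275.5]
orientation: [-0.166, 0.986, 0.0, -0.0]
contact_force: [0.3, 0.3, 0.4]
finger_gap: 1.003
gripper_force: 0.0
```

```bash
python3 - <<'E'
from h import *
o=env.get_obs(); im=env.grab_frame("wrist"); C=cam("wrist",o); cv2.imwrite("pics/w1.png",im)
hsv=cv2.cvtColor(im,cv2.COLOR_BGR2HSV)
m=cv2.inRange(hsv,(4,190,60),(16,255,255))
cs,_=cv2.findContours(m,cv2.RETR_EXTERNAL,cv2.CHAIN_APPROX_NONE)
for c in cs:
    if cv2.contourArea(c)>300:
        r=cv2.minAreaRect(c); P=[onplane(C,p,168.5)[:2] for p in cv2.boxPoints(r)]
        e=P[1]-P[0]; print(r,onplane(C,r[0],168.5).round(1),np.linalg.norm(e),np.linalg.norm(P[2]-P[1]),np.degrees(np.arctan2(e[1],e[0]))%90)
plan((529,229,275),109)
E
```

```text
pos [529.7 228.5 275.6] yaw_y 109.1 slide [0.05 0.07 0.06] | 0.1 spin 0.1 t 2.1
```

View pics/w1.png

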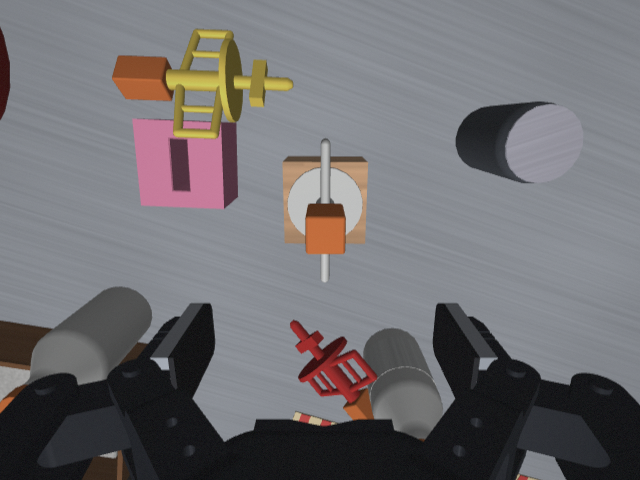

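The wrist view shows the target's grip top face at about columns 306–346 and rows 218–254, with the blade vertical at column 325. That means yaw is aligned. The red and yellow ones lie on their sides.

```bash
python3 - <<'E'
from h import *
im=cv2.imread("pics/w1.png"); C=cam("wrist")
hsv=cv2.cvtColor(im,cv2.COLOR_BGR2HSV)
print(hsv[240,326],hsv[210,326])
h=hsv[235,326]
m=cv2.inRange(hsv[190:280,290:365],(0,150,185),(20,255,255))
ys,xs=np.nonzero(m); r=cv2.minAreaRect(np.c_[xs,ys].astype(np.float32)); c=np.array(r[0])+(290,190)
P=[onplane(C,p+np.array((290,190)),168.5)[:2] for p in cv2.boxPoints(r)];e=P[1]-P[0]
print(r,c,onplane(C,c,168.5).round(1),np.linalg.norm(e),np.linalg.norm(P[2]-P[1]),np.degrees(np.arctan2(e[1],e[0]))%90)
a=onplane(C,(325.5,141),93);b=onplane(C,(325,280),93);print((a+b)/2,np.degrees(np.arctan2(*(a-b)[1::-1])))
g=onplane(C,c,168.5);plan((g[0],g[1],127),109.1)
E
```

```text
[ 11 174 195] [ 11 159  82]
((35.0, 46.0), (36.0, 34.0), 0.0) [325. 236.] [528.9 229.5 168.5] 24.643964300899196 24.613847912186284 18.33408163079588
[531.44895917 231.0334588   93.        ] -161.051290812033
pos [529.7 228.5 275.6] yaw_y 109.1 slide [ 0.04  0.13 14.86] | 14.9 spin -0.0 t 2.1
```

arm_command:
  series:
    - {"grip": -1, "slide": [0, 0.1, 4]}
    - {"grip": -1, "slide": [0, 0, 4]}
    - {"grip": -1, "slide": [0, 0, 3]}
    - {"grip": -1, "slide": [0, 0, 2]}
    - {"grip": -1, "slide": [0, 0, 1.8]}
    - {"grip": -1, "slide": [0, 0, 0]}
    - {"grip": 0.4, "slide": [0, 0, 0]}
    - {"grip": 0.4, "slide": [0, 0, 0]}
    - {"grip": 0.4, "slide": [0, 0, 0]}
    - {"grip": 0.4, "slide": [0, 0, 0]}
    - {"grip": 1, "slide": [0, 0, 0]}
    - {"grip": 1, "slide": [0, 0, 0]}
    - {"grip": 1, "slide": [0, 0, 0]}
    - {"grip": 1, "slide": [0, 0, 0]}
    - {"grip": 1, "slide": [0, 0, 0]}
  force: 60

```text
$.series[0]: bad value
```

arm_command:
  series:
    - {"grip": -1, "slide": [0, 0.1, 4], "spin": 0}
    - {"grip": -1, "slide": [0, 0, 4], "spin": 0}
    - {"grip": -1, "slide": [0, 0, 3], "spin": 0}
    - {"grip": -1, "slide": [0, 0, 2], "spin": 0}
    - {"grip": -1, "slide": [0, 0, 1.8], "spin": 0}
    - {"grip": -1, "slide": [0, 0, 0], "spin": 0}
    - {"grip": 0.4, "slide": [0, 0, 0], "spin": 0}
    - {"grip": 0.4, "slide": [0, 0, 0], "spin": 0}
    - {"grip": 0.4, "slide": [0, 0, 0], "spin": 0}
    - {"grip": 0.4, "slide": [0, 0, 0], "spin": 0}
    - {"grip": 1, "slide": [0, 0, 0], "spin": 0}
    - {"grip": 1, "slide": [0, 0, 0], "spin": 0}
    - {"grip": 1, "slide": [0, 0, 0], "spin": 0}
    - {"grip": 1, "slide": [0, 0, 0], "spin": 0}
    - {"grip": 1, "slide": [0, 0, 0], "spin": 0}
  force: 60

```text
time: 3.6
position: [530.0, 229.7, 128.7]
orientation: [-0.167, 0.986, 0.0, 0.001]
contact_force: [-0.9, 1.7, 5.8]
finger_gap: 0.315
gripper_force: 60.2
```

arm_command:
  series:
    - {"grip": 1, "slide": [0, 0, -1], "spin": 0}
    - {"grip": 1, "slide": [0, 0, -1.5], "spin": 0}
    - {"grip": 1, "slide": [0, 0, -2], "spin": 0}
    - {"grip": 1, "slide": [0, 0, -3], "spin": 0}
    - {"grip": 1, "slide": [0, 0, -3], "spin": 0}
    - {"grip": 1, "slide": [0, 0, -2], "spin": 0}
    - {"grip": 1, "slide": [0, 0, -1], "spin": 0}
    - {"grip": 1, "slide": [0, 0, 0], "spin": 0}
    - {"grip": 1, "slide": [0, 0, 0], "spin": 0}

```text
time: 4.5
position: [529.2, 229.3, 261.9]
orientation: [-0.167, 0.986, 0.0, -0.001]
contact_force: [-0.5, 0.4, -3.4]
finger_gap: 0.324
gripper_force: 59.5
```

arm_command:
  series:
    - {"grip": 1, "slide": [0.2, -1.5, 0], "spin": 0}
    - {"grip": 1, "slide": [0.4, -3, 0], "spin": 0}
    - {"grip": 1, "slide": [0.5, -3.8, 0], "spin": 0}
    - {"grip": 1, "slide": [0.5, -3.8, 0], "spin": 0}
    - {"grip": 1, "slide": [0.5, -3.8, 0], "spin": 0}
    - {"grip": 1, "slide": [0.5, -3.8, 0], "spin": 0}
    - {"grip": 1, "slide": [0.5, -3.8, 0], "spin": 0}
    - {"grip": 1, "slide": [0.5, -3.8, 0], "spin": 0}
    - {"grip": 1, "slide": [0.5, -3.8, 0], "spin": 0}
    - {"grip": 1, "slide": [0.5, -3.8, 0], "spin": 0}
    - {"grip": 1, "slide": [0.5, -3.8, 0], "spin": 0}
    - {"grip": 1, "slide": [0.4, -2.5, 0], "spin": 0}
    - {"grip": 1, "slide": [0.2, -1.3, 0], "spin": 0}
    - {"grip": 1, "slide": [0, 0, 0], "spin": 0}
    - {"grip": 1, "slide": [0, 0, 0], "spin": 0}
    - {"grip": 1, "slide": [0, 0, 0], "spin": 0}

```text
time: 6.1
position: [615.8, -189.4, 262.7]
orientation: [-0.168, 0.986, 0.0, -0.0]
contact_force: [1.2, -0.5, -3.9]
finger_gap: 0.319
gripper_force: 59.9
```

```bash
python3 - <<'E'
from h import *
o=env.get_obs(); im=env.grab_frame("wrist"); C=cam("wrist",o); cv2.imwrite("pics/w2.png",im)
np.save("o2.npy",np.r_[o["position"],o["orientation"]])
print(o["position"],o["contact_force"],o["finger_gap"],proj(C,(529.7,-220.5,72)))
E
```

```text
[ 615.78011025 -189.36703461  262.681412  ] [ 1.21109978 -0.4863615  -3.94859158] 0.3194289081668217 [321.94935606 102.35952737]
```

View pics/w2.png

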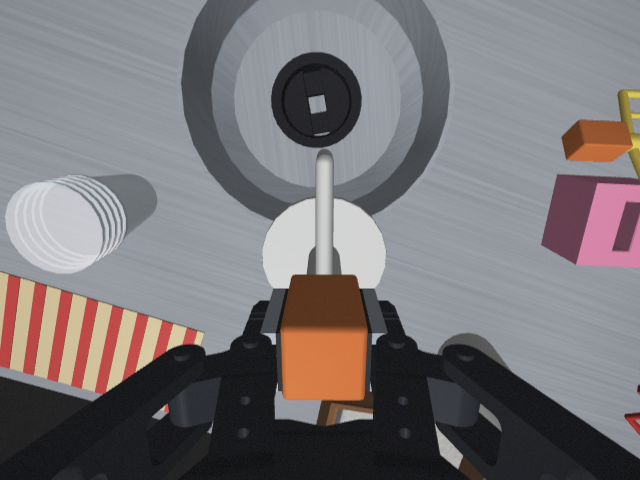

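The wrist view shows the collar at about (316,100), the bright square pilot hole at (317,104), and a slot running roughly from (312,72) to (321,134). I'll enlarge with contrast to measure its angle.

```bash
python3 - <<'E'
from h import *
im=cv2.imread("pics/w2.png"); v=np.load("o2.npy"); C=cam("wrist",dict(position=v[:3],orientation=v[3:]))
g=cv2.cvtColor(im,cv2.COLOR_BGR2GRAY)
m=cv2.inRange(g[45:155,265:370],0,50); cs,_=cv2.findContours(m,cv2.RETR_EXTERNAL,cv2.CHAIN_APPROX_NONE)
c=max(cs,key=cv2.contourArea); e=cv2.fitEllipse(c); p=np.array(e[0])+(265,45); print("collar",e,p,onplane(C,p,88))
h=cv2.inRange(g[90:118,302:334],90,255); ys,xs=np.nonzero(h);r=cv2.minAreaRect(np.c_[xs,ys].astype(np.float32));q=np.array(r[0])+(302,90);print("hole",r,q,onplane(C,q,72),onplane(C,q,58))
P=[onplane(C,k+np.array((302,90)),50)[:2] for k in cv2.boxPoints(r)]
for i in range(2):
    d=P[i+1]-P[i];print(np.linalg.norm(d),np.degrees(np.arctan2(d[1],d[0]))%180)
z=cv2.resize(g[48:152,266:370],None,fx=5.7,fy=5.7,interpolation=cv2.INTER_CUBIC).astype(float)
z=np.clip((z-15)*5,0,255).astype(np.uint8); cv2.imwrite("pics/crop2.png",z)
E
```

```text
collar ((50.862945556640625, 54.593994140625), (88.38587951660156, 93.52310180664062), 176.8011016845703) [315.86294556  99.59399414] [ 530.01600261 -225.45716161   88.        ]
hole ((14.905405044555664, 13.932432174682617), (16.604297637939453, 15.946701049804688), 80.53767395019531) [316.90540504 103.93243217] [ 532.26511657 -224.06685871   72.        ] [ 531.78821469 -224.4596117    58.        ]
14.10668996903261 118.22553950271997
13.9546803588718 29.426601553280083
```

View pics/crop2.png

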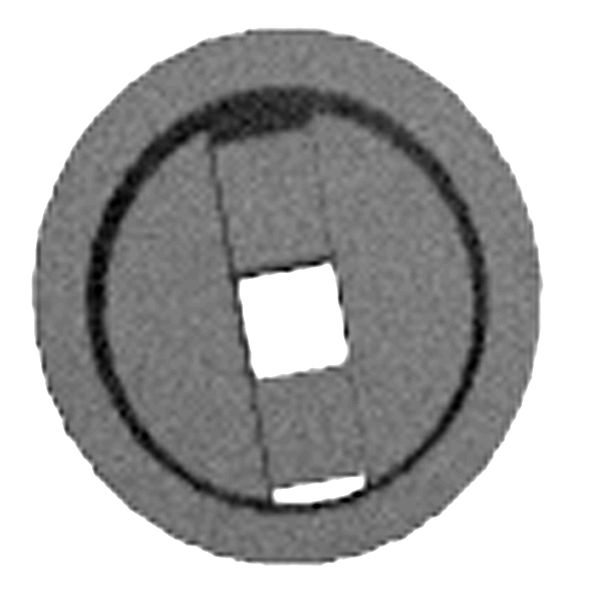

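```bash
python3 - <<'E'
from h import *
from scipy.optimize import least_squares
im=cv2.imread("pics/w2.png"); v=np.load("o2.npy"); C=cam("wrist",dict(position=v[:3],orientation=v[3:]))
Rt=R.from_quat(v[3:]).as_matrix()
for z in(58,72):
  for a,b in(((212,140),(268,490)),((316,130),(368,475))):
    A=[onplane(C,(266+p[0]/5.7,48+p[1]/5.7),z) for p in(a,b)]; d=A[0]-A[1]; print(z,"slot edge yaw",np.degrees(np.arctan2(d[1],d[0]))%180,((A[0]+A[1])/2).round(1))
print("tool y yaw",np.degrees(np.arctan2(Rt[1,1],Rt[0,1])))
g=cv2.cvtColor(im,cv2.COLOR_BGR2GRAY).astype(float)
hsv=cv2.cvtColor(im,cv2.COLOR_BGR2HSV)
pts=[]
for r in range(205,272,3):
    row=hsv[r,:,2].astype(int); 
    l=[c for c in range(255,310) if row[c]>190]; q=[c for c in range(340,395) if row[c]>190]
    if l and q: pts+= [(min(l)-.5,r),(max(q)+.5,r)]
pts=np.array(pts); print(pts[::6])
z=v[2]+17.3-78
W=np.array([onplane(C,p,z)[:2] for p in pts])
f=least_squares(lambda x:np.hypot(W[:,0]-x[0],W[:,1]-x[1])-x[2],[v[0],v[1],36],loss="soft_l1")
print("flange",f.x,f.cost,"rel tool",(Rt.T@np.r_[f.x[:2]-v[:2],0])[:2])
a=onplane(C,(324.5,152),v[2]+17.3-53); print("blade tip rel tool",Rt.T@(a-v[:3]))
T=cam("top");print(onplane(T,(413,254.4),58),onplane(T,(413,254.4),30))
E
```

```text
58 slot edge yaw 28.302613536921882 [ 534.3 -231.6   58. ]
58 slot edge yaw 28.548610849063493 [ 527.4 -217.5   58. ]
72 slot edge yaw 28.302613536921882 [ 534.7 -230.9   72. ]
72 slot edge yaw 28.548610849063465 [ 528.1 -217.4   72. ]
tool y yaw 109.3451754627435
[[293.5 205. ]
 [281.5 214. ]
 [272.5 223. ]
 [267.5 232. ]
 [264.5 241. ]
 [262.5 250. ]
 [262.5 259. ]
 [263.5 268. ]]
flange [ 614.46636344 -189.47751157   35.26222131] 0.772741997617868 rel tool [1.27616917 0.33095023]
blade tip rel tool [62.86272586  0.66718045 35.70144736]
[ 531.99454187 -224.35866647   58.        ] [ 536.82333302 -229.11632118   30.        ]
```

arm_command:
  series:
    - {"grip": 1, "slide": [2, -0.12, 0], "spin": 0}
    - {"grip": 1, "slide": [3, -0.2, 0], "spin": 0}
    - {"grip": 1, "slide": [2.5, -0.14, 0], "spin": 0}
    - {"grip": 1, "slide": [1.5, -0.1, 0], "spin": 0}
    - {"grip": 1, "slide": [0, 0, 0], "spin": -4.6}
    - {"grip": 1, "slide": [0, 0, 0], "spin": -4.6}
    - {"grip": 1, "slide": [0, 0, 1.5], "spin": 0}
    - {"grip": 1, "slide": [0, 0, 2], "spin": 0}
    - {"grip": 1, "slide": [0, 0, 1.3], "spin": 0}
    - {"grip": 1, "slide": [0, 0, 0], "spin": 0}
    - {"grip": 1, "slide": [0, 0, 0], "spin": 0}

```text
time: 7.25
position: [532.8, -225.2, 215.1]
orientation: [-0.246, 0.969, 0.0, 0.0]
contact_force: [-0.3, 0.2, -3.4]
finger_gap: 0.322
gripper_force: 60.1
```

```bash
python3 - <<'E'
from h import *
d,s=plan((532.5,-224.6,200),118.5); o=env.get_obs(); print(o["contact_force"],o["ft_torque"])
cv2.imwrite("pics/s3.png",cv2.resize(env.grab_frame("side")[180:400,250:500],None,fx=2.6,fy=2.6,interpolation=cv2.INTER_CUBIC))
E
```

```text
pos [ 532.8 -225.2  215.1] yaw_y 118.5 slide [0.   0.07 1.51] | 1.5 spin 0.0 t 7.25
[-0.3400899   0.22334285 -3.4162296 ] [-0.04941455 -0.04904441 -0.01573519]
```

View pics/s3.png

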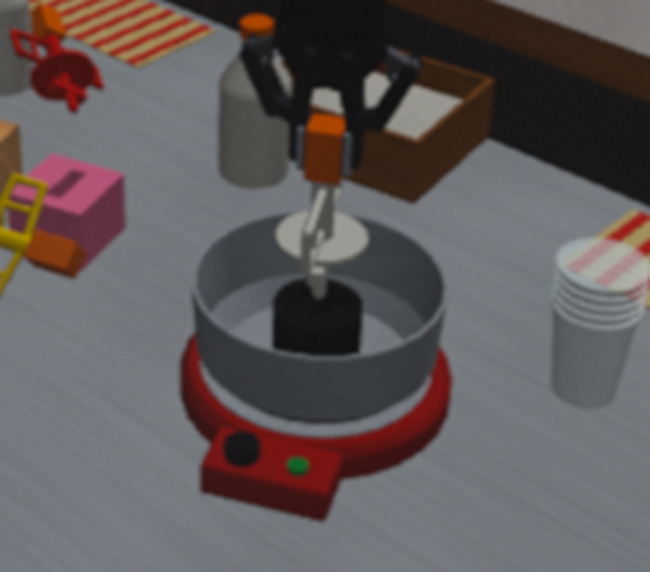

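The beater hangs upright over the collar: the stem is at about (322,240) and the collar at (317,300). I'll descend gently and feel for contact.

arm_command:
  series:
    - {"grip": 1, "slide": [0, 0.05, 0.7], "spin": 0}
    - {"grip": 1, "slide": [0, 0, 0.8], "spin": 0}
    - {"grip": 1, "slide": [0, 0, 0.5], "spin": 0}
    - {"grip": 1, "slide": [0, 0, 0.3], "spin": 0}
    - {"grip": 1, "slide": [0, 0, 0.2], "spin": 0}
    - {"grip": 1, "slide": [0, 0, 0], "spin": 0}

```text
time: 7.9
position: [532.5, -225.1, 189.4]
orientation: [-0.246, 0.969, 0.0, -0.0]
contact_force: [-0.1, 0.5, -3.5]
finger_gap: 0.321
gripper_force: 60.4
```

arm_command:
  series:
    - {"grip": 1, "slide": [0, 0, 0.3], "spin": 0}
    - {"grip": 1, "slide": [0, 0, 0.2], "spin": 0}
    - {"grip": 1, "slide": [0, 0, 0], "spin": 0}

```text
time: 8.2
position: [532.5, -225.1, 184.4]
orientation: [-0.246, 0.969, 0.0, -0.0]
contact_force: [-1.0, 0.0, -3.2]
finger_gap: 0.323
gripper_force: 60.4
```

arm_command:
  series:
    - {"grip": 1, "slide": [0, 0, 0.2], "spin": 0}
    - {"grip": 1, "slide": [0, 0, 0.2], "spin": 0}
    - {"grip": 1, "slide": [0, 0, 0.2], "spin": 0}
    - {"grip": 1, "slide": [0, 0, 0], "spin": 0}

```text
time: 8.6
position: [532.5, -225.0, 178.3]
orientation: [-0.246, 0.969, 0.0, -0.0]
contact_force: [0.7, 0.4, -4.5]
finger_gap: 0.323
gripper_force: 60.4
```

arm_command:
  series:
    - {"grip": 1, "slide": [0, 0, 0.2], "spin": 0}
    - {"grip": 1, "slide": [0, 0, 0.2], "spin": 0}
    - {"grip": 1, "slide": [0, 0, 0], "spin": 0}

```text
time: 8.9
position: [532.5, -225.0, 174.3]
orientation: [-0.246, 0.969, 0.0, -0.0]
contact_force: [1.5, -0.8, -3.6]
finger_gap: 0.317
gripper_force: 60.4
```

arm_command:
  series:
    - {"grip": 1, "slide": [0, 0, 0.2], "spin": 0}
    - {"grip": 1, "slide": [0, 0, 0.2], "spin": 0}
    - {"grip": 1, "slide": [0, 0, 0], "spin": 0}

```text
time: 9.2
position: [532.4, -225.0, 170.3]
orientation: [-0.246, 0.969, 0.0, -0.0]
contact_force: [0.7, -0.2, -3.1]
finger_gap: 0.32
gripper_force: 60.4
```

arm_command:
  series:
    - {"grip": 1, "slide": [0, 0, 0.15], "spin": 0}
    - {"grip": 1, "slide": [0, 0, 0.15], "spin": 0}
    - {"grip": 1, "slide": [0, 0, 0.1], "spin": 0}
    - {"grip": 1, "slide": [0, 0, 0], "spin": 0}

```text
time: 9.6
position: [532.5, -225.1, 166.5]
orientation: [-0.246, 0.969, 0.0, -0.0]
contact_force: [-0.8, 0.1, -2.7]
finger_gap: 0.322
gripper_force: 60.4
```

arm_command:
  series:
    - {"grip": 1, "slide": [0, 0, 0.1], "spin": 0}
    - {"grip": 1, "slide": [0, 0, 0], "spin": 0}

```text
time: 9.8
position: [532.6, -225.2, 165.6]
orientation: [-0.246, 0.969, 0.0, 0.0]
contact_force: [1.0, 1.6, -3.1]
finger_gap: 0.318
gripper_force: 60.4
```

arm_command:
  series:
    - {"grip": 1, "slide": [0, 0, 0.1], "spin": 0}
    - {"grip": 1, "slide": [0, 0, 0.1], "spin": 0}
    - {"grip": 1, "slide": [0, 0, 0], "spin": 0}

```text
time: 10.1
position: [532.5, -225.1, 163.5]
orientation: [-0.246, 0.969, 0.0, -0.0]
contact_force: [-0.1, -0.8, -3.4]
finger_gap: 0.32
gripper_force: 60.4
```

arm_command:
  series:
    - {"grip": 1, "slide": [0, 0, 0.1], "spin": 0}
    - {"grip": 1, "slide": [0, 0, 0.1], "spin": 0}
    - {"grip": 1, "slide": [0, 0, 0], "spin": 0}

```text
time: 10.4
position: [532.5, -225.1, 161.5]
orientation: [-0.246, 0.969, 0.0, -0.0]
contact_force: [0.0, 0.3, -4.0]
finger_gap: 0.321
gripper_force: 60.4
```

The key is entering the slot with no force. I'll continue to the flange contact expected near z = 154.7.

arm_command:
  series:
    - {"grip": 1, "slide": [0, 0, 0.1], "spin": 0}
    - {"grip": 1, "slide": [0, 0, 0.1], "spin": 0}
    - {"grip": 1, "slide": [0, 0, 0.1], "spin": 0}
    - {"grip": 1, "slide": [0, 0, 0.1], "spin": 0}
    - {"grip": 1, "slide": [0, 0, 0], "spin": 0}

```text
time: 10.9
position: [532.5, -225.1, 157.5]
orientation: [-0.246, 0.969, 0.0, -0.0]
contact_force: [-0.3, -0.2, -3.7]
finger_gap: 0.319
gripper_force: 60.4
```

arm_command:
  series:
    - {"grip": 1, "slide": [0, 0, 0.1], "spin": 0}
    - {"grip": 1, "slide": [0, 0, 0.1], "spin": 0}
    - {"grip": 1, "slide": [0, 0, 0], "spin": 0}

```text
time: 11.2
position: [532.5, -225.1, 155.5]
orientation: [-0.246, 0.969, 0.0, -0.0]
contact_force: [-0.5, 0.7, -3.2]
finger_gap: 0.321
gripper_force: 60.4
```

arm_command:
  series:
    - {"grip": 1, "slide": [0, 0, 0.05], "spin": 0}
    - {"grip": 1, "slide": [0, 0, 0.05], "spin": 0}
    - {"grip": 1, "slide": [0, 0, 0], "spin": 0}

```text
time: 11.5
position: [532.6, -225.1, 154.8]
orientation: [-0.246, 0.969, -0.0, 0.0]
contact_force: [-0.9, 0.5, -2.2]
finger_gap: 0.324
gripper_force: 60.6
```

arm_command:
  series:
    - {"grip": 1, "slide": [0, 0, 0.04], "spin": 0}
    - {"grip": 1, "slide": [0, 0, 0], "spin": 0}

```text
time: 11.7
position: [532.6, -225.2, 154.8]
orientation: [-0.246, 0.969, -0.0, 0.0]
contact_force: [-2.2, 1.5, 3.3]
finger_gap: 0.322
gripper_force: 61.0
```

Contact came at z = 154.8, as expected for flush seating. I'll release and go straight up.

arm_command:
  series:
    - {"grip": 0.2, "slide": [0, 0, 0], "spin": 0}
    - {"grip": -0.2, "slide": [0, 0, 0], "spin": 0}
    - {"grip": -0.6, "slide": [0, 0, 0], "spin": 0}
    - {"grip": -0.8, "slide": [0, 0, 0], "spin": 0}
    - {"grip": -0.8, "slide": [0, 0, 0], "spin": 0}
    - {"grip": -0.8, "slide": [0, 0, -1], "spin": 0}
    - {"grip": -0.8, "slide": [0, 0, -2], "spin": 0}
    - {"grip": -0.8, "slide": [0, 0, -3], "spin": 0}
    - {"grip": -0.8, "slide": [0, 0, -4], "spin": 0}
    - {"grip": -0.8, "slide": [0, 0, -3], "spin": 0}
    - {"grip": -0.8, "slide": [0, 0, 0], "spin": 0}
    - {"grip": -0.8, "slide": [0, 0, 0], "spin": 0}
  force: 20

```text
time: 12.9
position: [533.0, -225.4, 285.4]
orientation: [-0.246, 0.969, -0.001, 0.001]
contact_force: [0.2, -0.7, -0.2]
finger_gap: 0.901
gripper_force: 0.0
```

```bash
python3 - <<'E'
from h import *
o=env.get_obs(); print(o["position"],o["contact_force"],o["time"])
a=cv2.resize(env.grab_frame("side")[210:370,300:440],None,fx=2.6,fy=2.6,interpolation=cv2.INTER_CUBIC)
w=env.grab_frame("wrist"); C=cam("wrist",o)
print("exp grip top at 194.5:",proj(C,(531.5,-224.7,194.5)))
b=cv2.resize(w[20:436,120:520],(400,416)); cv2.imwrite("pics/f.png",np.hstack([a,b]))
E
```

```text
[ 532.99669859 -225.43381596  285.4179788 ] [ 0.2059176  -0.69991982 -0.20453342] 12.9
exp grip top at 194.5: [325.07638178 242.24324891]
```

View pics/f.png

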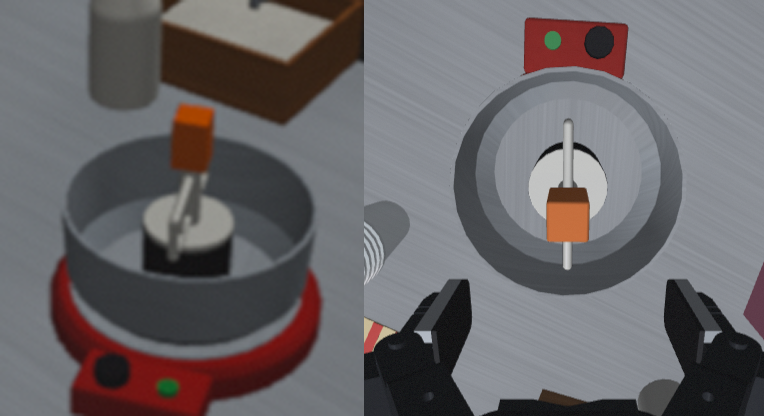

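In the side crop the white flange at (188,220) sits flush on the black collar. In the wrist crop the beater stands upright, with the grip top at (568,222) as predicted. The gripper is clear, so I'm handing in.

```bash
python3 -c "
from plant import env
print(env.close_job())"
```

```text
the job is handed in; nothing more can be done
None
```

The beater is seated upright in the drive with its flange flush on the collar and the robot clear; I lined it up with the slot beforehand, so the key dropped in without turning under pressure, and the job is handed in at about 13 s (no verdict shown).

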